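# Set out the paint bottles from the drawer

## Robot

A 6-joint arm with a two-finger parallel gripper is mounted at the origin on the work surface. World frame = base frame: x ahead of the robot, y to its left, z up, the work surface at z = 0. Lengths are in m, angles in rad, forces in N, time in s.
With the tool pointing down it reaches from about 0.425 to 0.95 m from the base axis. Payload 3.5 kg.
Tool frame: the origin (TCP) lies at the very end of the fingers, on their centre line; the grasp point (between the pads) lies manip.hold_point_z behind it (manip.hold_point_z is the distance from the TCP to the grasp point, in m); z points along the fingers, y is the line along which they close (so a half turn about z gives the same grasp; the last joint's range is limited). The gripper opens to 85 mm and grips with 20 to 120 N. Pads are 22 mm wide; open, the fingers measure 114 mm over their backs; the gripper's body (76 mm by 85 mm) begins 54 mm behind the grasp point. The pads swing forward as they close: fully open they stand 13 mm farther back than shut.
Start: joints at [-1.453, 0.286, 1.577, -0, 1.279, -0.15], TCP at [0.179, -0.651, 0.231] pointing down, gripper open.
Joint ranges: [-2.77, 2.77], [-0.9, 2.22], [0.21, 2.48], [-1.53, 4.67], [0.24, 2.81], [-2.84, 2.84]. Speed limits (rad/s): [2.79, 2.79, 3.14, 3.14, 3.14, 3.14].

## Interface

Orientations are given as a rotation vector (axis times angle).
In Python, from station import manip, vision gives the robot as it stands.
- The arm moves only by the tool servo_tool, never from a script. Its argument "series" is a list of rows, each an object of numbers: "hand": the finger opening in mm, from 0 to 85.4; "x", "y", "z": the shift along the tool's x, y, z in units of 25 mm (1.0 is 25 mm); "yaw": the turn about the tool's z in units of 5 degrees (1.0 is 5 degrees). A call has 1 to 20 rows; each row is the pose to reach, as a shift and turn from the pose commanded when the call began, along the tool's axes at that moment; what a row does not reach only later rows make up. A row lasts 1/10 s, in which the tool goes at most 50 mm and 8.59 degrees, less where a joint would pass 70% of its speed; a pose out of reach is approached as far as the arm can. A call with a gripper value outside its range is refused whole. The fingers move at their own pace and stop on an object; "force" is the grip in N (left out, the last holds). Time passes only in rows, so rows that repeat a pose let the fingers close. It gives the time, the measured TCP pose, the force, the opening and the grip force at its end, in the units of the state.
- manip.observe(): the state, without advancing time (a new reading comes with each control period).
- vision.camera(name): name is "scene" or "top" or "wrist"; returns (picture, depth): 400x640x3 uint8, red, green, blue; 400x640 float32, m along the optical axis (not along the pixel's ray), 0 where there is no reading.
- vision.camera_model(name): a dict with "fov_y" (degrees; the focal length in pixels is half the picture's height over the tangent of half this angle, whatever the lens; pixels are square), "cx", "cy" (the principal point, pixels), "dist_coeffs" ([k1, k2, p1, p2, k3] as OpenCV has them; the pictures are not rectified), "pose" (4x4, takes a point from camera to world coordinates). Camera axes: x right, y down, z forward; pixel columns grow to the right and rows downward; lengths in m; the calibration is good to about 2 mm. A picture is of the moment at which its call begins: read the wrist's pose just before it. camera_model takes no time and is no camera call; for the wrist camera it gives the pose at the moment of the call.
- manip.hand_in(): hands the job in; it is judged then, once.
The state is a dict: "time": time; "joint_pos": joint angles; "qvel": joint speeds; "effort": joint torques, N m; "position": TCP position; "orientation": TCP orientation; "contact_force": force on the tool from outside, world axes, zero at the start; "ft_torque": the same for the moment, N m; "gripper_width": finger opening in m; "grip_force": force on a finger pad.
Only numpy, scipy, OpenCV 4.12 (cv2) and the standard library are available. Lean on these libraries where they do the work, as an engineer would, in place of code of your own. Each camera call takes 0.05 s, during which the arm holds its last target. There are 200 camera calls.

## Task

Set up the painting desk: swing the latch bar fully clear, pull the paint drawer right open, take out every bottle lying in it and stand each one upright on the floor of the rack's lane, among the jars, which stay standing in the lane too. Then push the empty drawer fully home and swing the latch bar right back across its front; do not pull the drawer against the latch, and leave the figure and the mug alone.

Things in the scene. Friction and masses are not known exactly. Their poses are not given: they have to be found in the camera images.
- cabinet: low wooden paint cabinet fixed to the desk, 230 mm deep (x), 310 mm wide (y), 84 mm high. Origin: centre of its underside; the front faces its own -x, at x = -115 mm; the 10 mm thick top panel starts 40 mm behind it, at x = -75 mm. It has one drawer with a front 270 mm wide. An upright latch bracket stands at its front right corner.
- drawer (a joint): slide of the drawer in m: 0 = fully home, grows as it comes out along the cabinet's -x, stop at 0.15. About 1.5 N of friction; stays where left. The latch bar does not physically block it.
- drawer_floor (a point): centre of the drawer's inner floor, 20 mm above the desk; axes as the cabinet's; moves with the drawer. Inside 194 mm (x) by 254 mm (y); side and back walls 30 mm, front 52 mm above this floor. A low rail 8 mm high, 6 mm thick crosses the floor 70 mm from here towards the front, just ahead of the bottle caps.
- handle (a point): middle of the drawer's bar handle: a level steel bar 11 mm thick, 110 mm long along the cabinet's y, 42 mm in front of the drawer's front, on two thin stems 45 mm either side of the middle; 56 mm above the desk; moves with the drawer.
- latch (a joint): angle of the latch bar in rad about an upright pivot: 0 = along the cabinet's +y across the drawer's front (secured, end stop), 1.57 = straight out along the cabinet's -x beside the drawer; end stop at 2.0. Grows counter-clockwise from above, is stiff (0.05 N m), stays where left. Clear of the drawer above 1.3.
- latch_pivot (a point): pivot of the latch bar, on a bracket at the front right corner of the cabinet (cabinet x = -133, y = -146 mm), at the bar's underside, 58 mm above the desk.
- latch_peg (a point): middle of the upright round steel grip peg near the free end of the latch bar, 75 mm from the pivot; the peg is 12 mm thick and rises 34 mm above the bar (72 to 106 mm above the desk); this point is 92 mm above the desk. The bar is 12 mm thick and 14 mm high.
- bottle1: square white plastic paint bottle, round grey cap: body 40 x 40 mm, 88 mm tall, cap 24 mm across, 116 mm tall in all, about 0.14 kg. Origin: its middle, 58 mm above its underside; z axis: underside to cap. Starts lying on a flat side in the shut drawer, cap to the front, about 80 mm from the next. Two or three of the three are there.
- bottle2: as bottle1; may be absent.
- bottle3: as bottle1; may be absent.
- rack: low plywood rack fixed to the desk: one lane along its own y. Outside 72 mm (x) by 340 mm (y), 15 mm high; inside 60 by 328 mm, floor 5 mm above the desk, walls 10 mm above that floor. Origin: centre of its underside; z up. Two jars stand about 64 mm either side of its middle, leaving three gaps, one bottle each: between them and at either end.
- jar1: round glass paint jar with a black lid, 46 mm across, 58 mm tall, 0.13 kg, standing in the rack's lane. Origin: centre of its underside; z up.
- jar2: as jar1.
- figure: grey miniature figure with a staff on a round black base 48 mm across, about 92 mm tall, standing on the desk. Origin: centre of its underside; z up. A bystander.
- mug: blue ceramic mug 80 mm across, 92 mm tall, standing on the desk. Origin: centre of its underside; z up. A bystander.
There are look-alikes about, which are no part of the job. Leave any red or yellow look-alike of the jar1 alone.

How it is judged:
On the way, in this order (a step that is already met when the one before it is completed fails the run):
1. the latch bar is swung clear of the drawer (above 1.3 rad) (value of joint latch above 1.3 rad), for 0.2 s.
2. the drawer is pulled open by at least 110 mm (value of joint drawer above 0.11 m), for 0.2 s.
3. every bottle stands upright in the lane of the rack (angle between each of bottle1, bottle2, bottle3's own z axis and vertical below 0.12 rad and x of bottle1 in the frame of rack between -0.018 and 0.018 m and y of bottle1 in the frame of rack between -0.16 and 0.16 m and z of bottle1 in the frame of rack between 0.058 and 0.07 m and linear speed of each of bottle1, bottle2, bottle3 below 0.02 m/s and x of bottle2 in the frame of rack between -0.018 and 0.018 m and y of bottle2 in the frame of rack between -0.16 and 0.16 m and z of bottle2 in the frame of rack between 0.058 and 0.07 m and x of bottle3 in the frame of rack between -0.018 and 0.018 m and y of bottle3 in the frame of rack between -0.16 and 0.16 m and z of bottle3 in the frame of rack between 0.058 and 0.07 m), for 0.2 s.
4. the drawer is fully home (within 6 mm) (value of joint drawer below 0.006 m), for 0.2 s.
5. the latch bar lies across the drawer's front again (within 0.12 rad) (value of joint latch below 0.12 rad), for 0.2 s.
At the end, for the whole second after the job is handed in: Every bottle present and both jars stand upright (within 0.12 rad), at rest on the floor of the rack's lane (within 18 mm of its middle line and 160 mm of its middle along it); the drawer is home within 6 mm and the latch bar within 0.12 rad of its secured stop (all of step 3 and angle between each of jar1, jar2's own z axis and vertical below 0.12 rad and x of jar1 in the frame of rack between -0.018 and 0.018 m and y of jar1 in the frame of rack between -0.16 and 0.16 m and z of jar1 in the frame of rack between 0 and 0.012 m and linear speed of each of jar1, jar2 below 0.02 m/s and x of jar2 in the frame of rack between -0.018 and 0.018 m and y of jar2 in the frame of rack between -0.16 and 0.16 m and z of jar2 in the frame of rack between 0 and 0.012 m and value of joint drawer below 0.006 m and value of joint latch below 0.12 rad); the robot touches nothing.
It fails at once if the drawer is pulled out more than 15 mm while the latch bar is not clear (below 1.1 rad) (value of joint drawer above 0.015 m and value of joint latch below 1.1 rad).
It fails at once if the figure is moved more than 30 mm or tipped (distance of figure from where it was at the start of the episode above 0.03 m or angle between figure's own z axis and vertical above 0.4 rad).
It fails at once if the mug is moved more than 30 mm or tipped (distance of mug from where it was at the start of the episode above 0.03 m or angle between mug's own z axis and vertical above 0.4 rad).
Of bottle1, bottle2, bottle3 only 2 to 3 are there at a start; the rules pass over those that are not, and their reading is None.
At some moment in a run one of bottle1, bottle2, bottle3 may be knocked a few centimetres aside while the robot is not near it.
It also fails if it takes over 210 s, if anything falls off the work surface, if the arm or the gripper's body presses on something with over 40 N, if the wrist force passes 120 N, or if a joint passes its speed limit or range.

## Working session

There is one attempt and no reset: what is moved stays moved. The work goes in short steps, Python scripts to look and compute and a tool call to move; the robot and the scene stay as the last step left them, time stands still between calls to the robot, and variables do not carry over. Pictures are saved under pics/ and viewed, at most 14 in all, crops included, and the job is handed in when it is done.

Besides the shell and the picture viewer there is one more tool, called as a command line: name --argument value ..., lists and objects as JSON in quotes. servo_tool: Moves the arm, as the interface text tells. Its arguments: {"type":"object","properties":{"series":{"type":"array"},"force":{"type":"number"}},"required":["series"]}

```bash
ls; mkdir -p pics; cat > h.py <<'E'
import numpy as np, cv2
from scipy.spatial.transform import Rotation as R
from station import manip, vision
def model(n):
    m=vision.camera_model(n); f=200/np.tan(np.radians(m["fov_y"])/2)
    return np.array([[f,0,m["cx"]],[0,f,m["cy"]],[0,0,1]]),np.array(m["dist_coeffs"],float),np.array(m["pose"])
def cloud(n,dep,mod=None):
    K,d,T=mod or model(n)
    v,u=np.mgrid[0:400,0:640]
    p=cv2.undistortPoints(np.stack([u,v],-1).reshape(-1,1,2).astype(np.float64),K,d).reshape(400,640,2)
    P=np.concatenate([p,np.ones((400,640,1))],-1)*dep[...,None]
    W=P@T[:3,:3].T+T[:3,3]; W[dep<=0]=np.nan
    return W
def proj(n,pts):
    K,d,T=model(n); Ti=np.linalg.inv(T)
    rv=cv2.Rodrigues(Ti[:3,:3])[0]
    return cv2.projectPoints(np.array(pts,float).reshape(-1,1,3),rv,Ti[:3,3],K,d)[0].reshape(-1,2)
def snap(n,name=None):
    mod=model(n); im,dep=vision.camera(n)
    np.savez(f"{n}.npz",im=im,dep=dep,W=cloud(n,dep,mod))
    if name: cv2.imwrite(f"pics/{name}.png",im[...,::-1])
    return im,cloud(n,dep,mod)
def tool():
    s=manip.observe(); return np.array(s["position"]),R.from_rotvec(s["orientation"]),s
def shift(target):
    "shift in units of 25mm in tool axes to the world target"
    p,r,s=tool(); return r.inv().apply(np.array(target)-p)/.025
E
python3 - <<'E'
from h import *
snap("scene","s0");snap("top","t0")
for n in("scene","top","wrist"):print(n,[x.round(3) for x in model(n)])
p,r,s=tool();print(p,r.as_matrix().round(3),manip.hold_point_z,s["gripper_width"])
E
```

```text
pics
scene [array([[375.663,   0.   , 309.689],
       [  0.   , 375.663, 202.041],
       [  0.   ,   0.   ,   1.   ]]), array([0.007, 0.   , 0.   , 0.   , 0.   ]), array([[ 0.508,  0.633, -0.585,  1.184],
       [ 0.862, -0.376,  0.341, -0.336],
       [-0.004, -0.677, -0.736,  0.772],
       [ 0.   ,  0.   ,  0.   ,  1.   ]])]
top [array([[405.604,   0.   , 319.335],
       [  0.   , 405.604, 208.596],
       [  0.   ,   0.   ,   1.   ]]), array([-0.027,  0.   ,  0.   ,  0.   ,  0.   ]), array([[-0.025, -0.995,  0.095,  0.527],
       [-1.   ,  0.024, -0.008, -0.017],
       [ 0.006, -0.096, -0.995,  1.154],
       [ 0.   ,  0.   ,  0.   ,  1.   ]])]
wrist [array([[312.344,   0.   , 327.847],
       [  0.   , 312.344, 203.083],
       [  0.   ,   0.   ,   1.   ]]), array([-0.02,  0.  ,  0.  ,  0.  ,  0.  ]), array([[ 0.265, -0.914, -0.308,  0.258],
       [-0.964, -0.251, -0.083, -0.629],
       [-0.001,  0.319, -0.948,  0.373],
       [ 0.   ,  0.   ,  0.   ,  1.   ]])]
[ 0.17857113 -0.65033473  0.23007409] [[ 0.964  0.265 -0.   ]
 [ 0.265 -0.964  0.002]
 [ 0.    -0.002 -1.   ]] 0.0187 0.08525746950234973
```

View pics/t0.png

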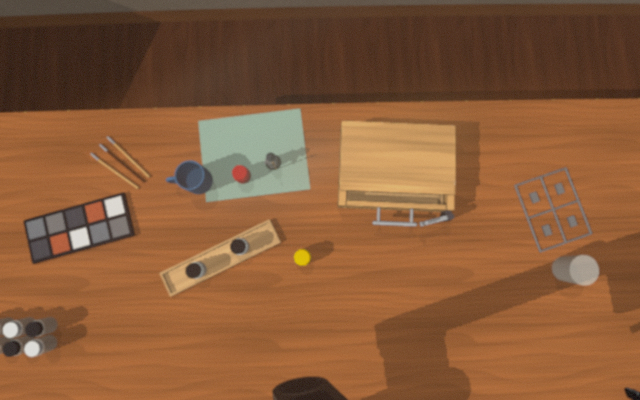

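View pics/s0.png

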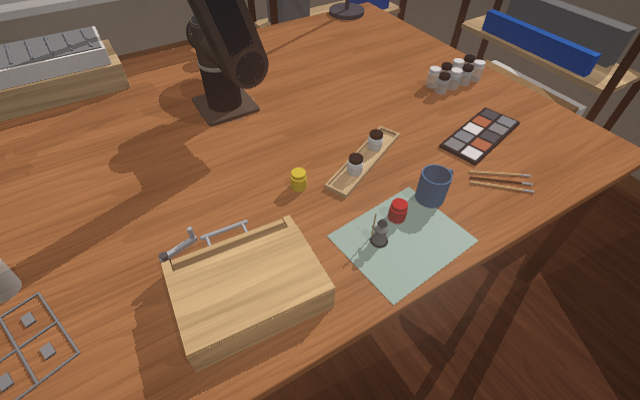

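Top view shows the cabinet (398,165) with the handle bar (395,222). The latch bar runs from its pivot at (450,216) to the peg at about (422,224). The rack is at (222,257) with black-lidded jars at (195,270) and (239,246). Look-alikes to avoid are the red jar (241,174), the yellow jar (302,258) and the bottle cluster (25,338). The grey cup at (577,270) is not part of the job. The mug is at (192,177) and the figure at (272,161).

```bash
cat > meas.py <<'E'
from h import *
for n in("top","scene"):
    D=np.load(f"{n}.npz");W=D["W"];im=D["im"];z=W[...,2]
    def rect(m,lab):
        P=W[m][:,:2].astype(np.float32); r=cv2.minAreaRect(P*1000)
        print(n,lab,m.sum(),np.round(r[0],1),np.round(r[1],1),round(r[2],2),"z",np.round(np.nanmedian(z[m]),4))
    def near(x,y,rr): return np.hypot(W[...,0]-x,W[...,1]-y)<rr
    if n=="top": c=W[165,398]; rk=W[250,222]; js=[W[270,195],W[246,239]]; fg=W[161,272]; mg=W[177,192]
    cab=near(c[0],c[1],.25)&(abs(z-.084)<.006)
    k=np.ones((3,3),np.uint8)
    l,lab,st,_=cv2.connectedComponentsWithStats(cv2.morphologyEx(cab.astype(np.uint8),cv2.MORPH_OPEN,k))
    rect(lab==1+st[1:,4].argmax(),"cabtop")
    rim=near(rk[0],rk[1],.2)&(z>.009)&(z<.02); l,lab,st,_=cv2.connectedComponentsWithStats(rim.astype(np.uint8))
    rect(lab==1+st[1:,4].argmax(),"rack"); rect(rim,"rackall")
    for i,j in enumerate(js): rect(near(j[0],j[1],.035)&(z>.05)&(z<.07),"jar%d"%i)
    rect(near(fg[0],fg[1],.06)&(z>.02),"fig"); rect(near(mg[0],mg[1],.08)&(z>.08),"mug")
    lp=near(c[0]-.14,c[1],.25)&(W[...,0]<c[0]-.12)&(z>.04)
    l,lab,st,_=cv2.connectedComponentsWithStats(lp.astype(np.uint8))
    for i in range(1,l):
        if st[i,4]>8: rect(lab==i,"front%d"%i)
    pk=near(c[0]-.16,c[1]-.1,.09)&(z>.092)
    if pk.sum()>1: rect(pk,"peg")
E
python3 meas.py
python3 - <<'E'
from h import *
im=np.load("top.npz")["im"];im2=np.load("scene.npz")["im"]
a=cv2.resize(im[110:250,320:480,::-1],None,fx=3.5,fy=3.5,interpolation=cv2.INTER_CUBIC)
b=cv2.resize(im2[200:280,140:280,::-1],None,fx=4,fy=4,interpolation=cv2.INTER_CUBIC)[:, :560]
cv2.imwrite("pics/c0.png",cv2.resize(np.vstack([a[200:],b]),None,fx=.95,fy=.95))
E
```

```text
top cabtop 7864 [ 765.  -240.3] [307.9 191.5] 86.24 z 0.0844
top rack 692 [506.8 254.8] [ 73.3 340.5] 25.06 z 0.0148
top rackall 807 [583.4 290.6] [242.6 340.5] 25.06 z 0.0146
top jar0 211 [474.1 316.3] [40.  40.5] 0.37 z 0.063
top jar1 203 [535.8 194.8] [42.  39.6] 49.35 z 0.063
top fig 142 [773.5 103.3] [34.6 31.1] 67.42 z 0.0666
top mug 232 [730.5 321.2] [89.6 79. ] 56.38 z 0.0906
top front1 217 [ 602.4 -340.8] [32.4 94.3] 9.83 z 0.0728
top front2 237 [ 601.6 -229.1] [117.5  38.6] 88.6 z 0.0606
top peg 21 [ 584.6 -303.8] [11.5  8.5] 85.21 z 0.1058
scene cabtop 12174 [ 765.7 -241.8] [310.  191.8] 86.12 z 0.0843
scene rack 463 [507.9 253.9] [ 74.3 344.6] 24.75 z 0.0141
scene rackall 555 [584.6 289.3] [243.3 344.6] 24.75 z 0.0142
scene jar0 129 [477.9 313.3] [40.3 40.7] 12.45 z 0.0617
scene jar1 148 [537.8 194.4] [40.2 41.2] 42.51 z 0.0622
scene fig 272 [776.3  97.3] [38.3 25.3] 38.0 z 0.0527
scene mug 274 [727.9 315.3] [77.5 80.7] 44.02 z 0.0883
scene front1 274 [ 601.1 -230.6] [118.1  36. ] 88.67 z 0.0599
scene front2 385 [ 594.7 -343.7] [26.2 94.3] 19.93 z 0.0721
scene peg 38 [ 587.7 -304.4] [10.1 12.1] 57.49 z 0.1037
```

View pics/c0.png

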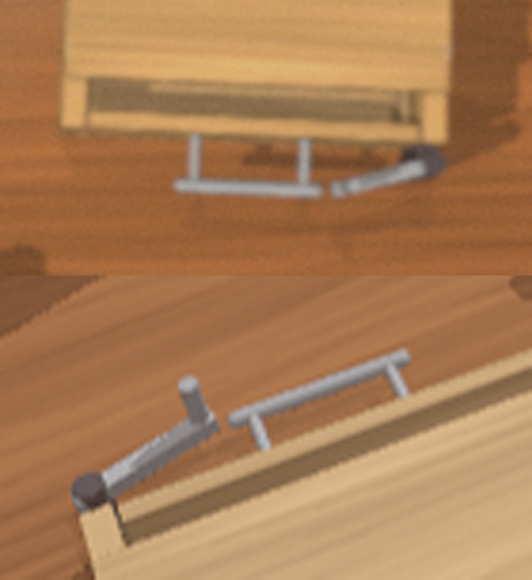

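Close crop: the latch bar lies at about 0.3 rad, not fully across, with its peg at world (586,-304). The drawer is home, and the handle is at (589,-229). The cabinet yaw is -3.8°, and the latch pivot computes to (603,-377), which puts the peg 74.6 mm from it and agrees with the given 75 mm. I'll move to the peg.

servo_tool --series '[{"x": 19.38,"y": -9.03,"z": 4,"hand": 50},{"x": 19.38,"y": -9.03,"z": 4,"hand": 50},{"x": 19.38,"y": -9.03,"z": 4,"hand": 50},{"x": 19.38,"y": -9.03,"z": 4,"hand": 50},{"x": 19.38,"y": -9.03,"z": 4,"hand": 50},{"x": 19.38,"y": -9.03,"z": 4,"hand": 50},{"x": 19.38,"y": -9.03,"z": 4,"hand": 50},{"x": 19.38,"y": -9.03,"z": 4,"hand": 50},{"x": 19.38,"y": -9.03,"z": 4,"hand": 50},{"x": 19.38,"y": -9.03,"z": 4,"hand": 50},{"x": 19.38,"y": -9.03,"z": 4,"hand": 50},{"x": 19.38,"y": -9.03,"z": 4,"hand": 50},{"x": 19.38,"y": -9.03,"z": 4,"hand": 50},{"x": 19.38,"y": -9.03,"z": 4,"hand": 50}]'

```text
schema error: expected keys hand, x, y, z, yaw
```

servo_tool --series '[{"x": 19.38,"y": -9.03,"z": 4,"yaw": 0,"hand": 50},{"x": 19.38,"y": -9.03,"z": 4,"yaw": 0,"hand": 50},{"x": 19.38,"y": -9.03,"z": 4,"yaw": 0,"hand": 50},{"x": 19.38,"y": -9.03,"z": 4,"yaw": 0,"hand": 50},{"x": 19.38,"y": -9.03,"z": 4,"yaw": 0,"hand": 50},{"x": 19.38,"y": -9.03,"z": 4,"yaw": 0,"hand": 50},{"x": 19.38,"y": -9.03,"z": 4,"yaw": 0,"hand": 50},{"x": 19.38,"y": -9.03,"z": 4,"yaw": 0,"hand": 50},{"x": 19.38,"y": -9.03,"z": 4,"yaw": 0,"hand": 50},{"x": 19.38,"y": -9.03,"z": 4,"yaw": 0,"hand": 50},{"x": 19.38,"y": -9.03,"z": 4,"yaw": 0,"hand": 50},{"x": 19.38,"y": -9.03,"z": 4,"yaw": 0,"hand": 50},{"x": 19.38,"y": -9.03,"z": 4,"yaw": 0,"hand": 50},{"x": 19.38,"y": -9.03,"z": 4,"yaw": 0,"hand": 50}]'

```text
time: 1.5
position: [0.5855, -0.3057, 0.1312]
orientation: [3.114, 0.418, -0.001]
contact_force: [-0.7, -0.5, 0.5]
gripper_width: 0.0501
grip_force: 0.0
```

```bash
python3 - <<'E'
from h import *
im,W=snap("wrist","w0");z=W[...,2]
m=(z>.095)&(z<.112)&(np.hypot(W[...,0]-.586,W[...,1]+.304)<.03)
print(m.sum(),np.nanmean(W[m],0) if m.sum() else 0, np.argwhere(m).mean(0))
print("peg px",proj("wrist",[[.586,-.304,.1]]))
E
```

```text
393 [ 0.58673015 -0.30345917  0.10443423] [239.38167939 324.01526718]
peg px [[324.00359615 236.94713987]]
```

View pics/w0.png

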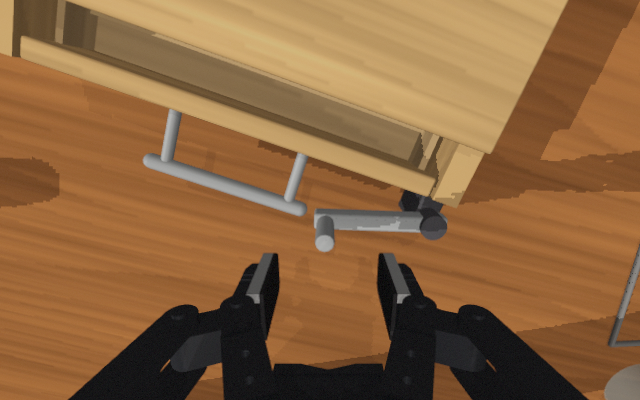

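The wrist view shows the peg at (324,243), centred between the fingers and matching the top-camera fix. I'll descend and close.

servo_tool --series '[{"x": 0.05,"y": -0.07,"z": 1,"yaw": 0,"hand": 50},{"x": 0.05,"y": -0.07,"z": 2,"yaw": 0,"hand": 50},{"x": 0.05,"y": -0.07,"z": 2,"yaw": 0,"hand": 50},{"x": 0.05,"y": -0.07,"z": 2,"yaw": 0,"hand": 5},{"x": 0.05,"y": -0.07,"z": 2,"yaw": 0,"hand": 5},{"x": 0.05,"y": -0.07,"z": 2,"yaw": 0,"hand": 5},{"x": 0.05,"y": -0.07,"z": 2,"yaw": 0,"hand": 5},{"x": 0.05,"y": -0.07,"z": 2,"yaw": 0,"hand": 5}]' --force 30

```text
time: 2.35
position: [0.5876, -0.303, 0.0835]
orientation: [3.113, 0.419, 0.002]
contact_force: [-1.1, 2.9, 6.7]
gripper_width: 0.0107
grip_force: 29.6
```

```bash
cat > arc.py <<'E'
# rows for peg arc: arc.py a0 a1 n
import sys
from h import *
p,r,s=tool(); piv=np.array([.603,-.3766]); th=np.radians(86.2)
a0=np.arctan2(p[1]-piv[1],p[0]-piv[0])-th
print("angle",a0,"radius",np.hypot(*(p[:2]-piv)),p,s["gripper_width"],s["grip_force"])
a1=float(sys.argv[1]);n=int(sys.argv[2])
for a in np.linspace(a0,a1,n+1)[1:]:
    q=np.r_[piv+.075*np.array([np.cos(th+a),np.sin(th+a)]),p[2]]
    print(np.round(r.inv().apply(q-p)/.025,2)[:2])
E
python3 arc.py 1.75 12
```

```text
angle 0.27302921158712357 radius 0.07523605225690472 [ 0.58755872 -0.30296556  0.08346363] 0.010732494064646669 29.55478012561798
[-0.37  0.01]
[-0.74  0.06]
[-1.09  0.15]
[-1.44  0.28]
[-1.76  0.45]
[-2.06  0.67]
[-2.34  0.91]
[-2.58  1.2 ]
[-2.78  1.5 ]
[-2.95  1.83]
[-3.07  2.18]
[-3.15  2.54]
```

servo_tool --series '[{"x": -0.37,"y": 0.01,"z": 0,"yaw": 0,"hand": 5},{"x": -0.74,"y": 0.06,"z": 0,"yaw": 0,"hand": 5},{"x": -1.09,"y": 0.15,"z": 0,"yaw": 0,"hand": 5},{"x": -1.44,"y": 0.28,"z": 0,"yaw": 0,"hand": 5},{"x": -1.76,"y": 0.45,"z": 0,"yaw": 0,"hand": 5},{"x": -2.06,"y": 0.67,"z": 0,"yaw": 0,"hand": 5},{"x": -2.34,"y": 0.91,"z": 0,"yaw": 0,"hand": 5},{"x": -2.58,"y": 1.2,"z": 0,"yaw": 0,"hand": 5},{"x": -2.78,"y": 1.5,"z": 0,"yaw": 0,"hand": 5},{"x": -2.95,"y": 1.83,"z": 0,"yaw": 0,"hand": 5},{"x": -3.07,"y": 2.18,"z": 0,"yaw": 0,"hand": 5},{"x": -3.15,"y": 2.54,"z": 0,"yaw": 0,"hand": 5},{"x": -3.15,"y": 2.54,"z": 0,"yaw": 0,"hand": 5},{"x": -3.15,"y": 2.54,"z": 0,"yaw": 0,"hand": 5}]'

```text
time: 3.75
position: [0.5254, -0.3868, 0.0829]
orientation: [3.112, 0.422, -0.009]
contact_force: [-8.0, 0.3, 6.6]
gripper_width: 0.011
grip_force: 30.4
```

```bash
python3 arc.py 1.75 1
```

```text
angle -4.515663274198454 radius 0.0782263836195278 [ 0.52543779 -0.38677208  0.08290198] 0.0109885840817308 30.37187397480011
[ 0.14 -0.03]
```

servo_tool --series '[{"x": 0,"y": 0,"z": 0,"yaw": 0,"hand": 45},{"x": 0,"y": 0,"z": 0,"yaw": 0,"hand": 45},{"x": 0,"y": 0,"z": 0,"yaw": 0,"hand": 45},{"x": 0,"y": 0,"z": -1.5,"yaw": 0,"hand": 45},{"x": 0,"y": 0,"z": -2,"yaw": 0,"hand": 36},{"x": 4.1,"y": -5.4,"z": -2,"yaw": -14.16,"hand": 36},{"x": 4.1,"y": -5.4,"z": -2,"yaw": -14.16,"hand": 36},{"x": 4.1,"y": -5.4,"z": -2,"yaw": -14.16,"hand": 36},{"x": 4.1,"y": -5.4,"z": -2,"yaw": -14.16,"hand": 36},{"x": 4.1,"y": -5.4,"z": -2,"yaw": -14.16,"hand": 36},{"x": 4.1,"y": -5.4,"z": -2,"yaw": -14.16,"hand": 36},{"x": 4.1,"y": -5.4,"z": -2,"yaw": -14.16,"hand": 36},{"x": 4.1,"y": -5.4,"z": -2,"yaw": -14.16,"hand": 36},{"x": 4.1,"y": -5.4,"z": -2,"yaw": -14.16,"hand": 36},{"x": 4.1,"y": -5.4,"z": -2,"yaw": -14.16,"hand": 36},{"x": 4.1,"y": -5.4,"z": -2,"yaw": -14.16,"hand": 36}]'

```text
time: 5.35
position: [0.5911, -0.2277, 0.1313]
orientation: [2.295, 2.144, 0.0]
contact_force: [0.3, 0.4, 0.2]
gripper_width: 0.0366
grip_force: 0.0
```

```bash
cat > hand.py <<'E'
from h import *
im,W=snap("wrist"); z=W[...,2]
m=(z>.053)&(z<.066)&(np.hypot(W[...,0]-.588,W[...,1]+.229)<.08)&(W[...,0]<.60)
r=cv2.minAreaRect((W[m][:,:2]*1000).astype(np.float32)); print("bar",m.sum(),r)
p,rr,s=tool(); print(p,rr.as_matrix().round(3),s["joint_pos"])
m=(z>.09)&(z<.112)&(np.hypot(W[...,0]-.527,W[...,1]+.381)<.05); print("peg",np.nanmedian(W[m],0))
np.set_printoptions(suppress=True)
print("shift to handle",shift([.5887,-.2293,.037]).round(2))
E
python3 hand.py
```

```text
bar 2391 ((592.334228515625, -229.255126953125), (118.57054901123047, 20.59848403930664), 86.45821380615234)
[ 0.59099993 -0.227742    0.13132538] [[ 0.068  0.998  0.   ]
 [ 0.998 -0.068 -0.   ]
 [-0.     0.    -1.   ]] [-5.27813708e-01  2.92160638e-01  1.76116879e+00  2.70730787e-05
  1.08784575e+00 -4.59871831e-01]
peg [nan nan nan]
shift to handle [-0.07 -0.09  3.77]
  return np.nanmean(a, axis, out=out, keepdims=keepdims)
```

servo_tool --series '[{"x": 0,"y": -0.1,"z": 1.5,"yaw": 0,"hand": 36},{"x": 0,"y": -0.1,"z": 3,"yaw": 0,"hand": 36},{"x": 0,"y": -0.1,"z": 3.75,"yaw": 0,"hand": 36},{"x": 0,"y": -0.1,"z": 3.75,"yaw": 0,"hand": 36},{"x": 0,"y": -0.1,"z": 3.75,"yaw": 0,"hand": 4},{"x": 0,"y": -0.1,"z": 3.75,"yaw": 0,"hand": 4},{"x": 0,"y": -0.1,"z": 3.75,"yaw": 0,"hand": 4},{"x": 0,"y": -0.1,"z": 3.75,"yaw": 0,"hand": 4}]'

```text
time: 6.2
position: [0.5882, -0.2281, 0.0393]
orientation: [2.294, 2.146, -0.002]
contact_force: [-5.8, 0.2, 3.8]
gripper_width: 0.0097
grip_force: 29.7
```

servo_tool --series '[{"x": 0,"y": -0.4,"z": 0,"yaw": 0,"hand": 4},{"x": 0,"y": -0.9,"z": 0,"yaw": 0,"hand": 4},{"x": 0,"y": -1.4,"z": 0,"yaw": 0,"hand": 4},{"x": 0,"y": -1.9,"z": 0,"yaw": 0,"hand": 4},{"x": 0,"y": -2.4,"z": 0,"yaw": 0,"hand": 4},{"x": 0,"y": -2.9,"z": 0,"yaw": 0,"hand": 4},{"x": 0,"y": -3.4,"z": 0,"yaw": 0,"hand": 4},{"x": 0,"y": -3.9,"z": 0,"yaw": 0,"hand": 4},{"x": 0,"y": -4.4,"z": 0,"yaw": 0,"hand": 4},{"x": 0,"y": -4.9,"z": 0,"yaw": 0,"hand": 4},{"x": 0,"y": -5.4,"z": 0,"yaw": 0,"hand": 4},{"x": 0,"y": -5.7,"z": 0,"yaw": 0,"hand": 4},{"x": 0,"y": -5.95,"z": 0,"yaw": 0,"hand": 4},{"x": 0,"y": -5.95,"z": 0,"yaw": 0,"hand": 4}]'

```text
time: 7.6
position: [0.4395, -0.2182, 0.0392]
orientation: [2.294, 2.144, -0.001]
contact_force: [-1.0, 0.2, 8.9]
gripper_width: 0.01
grip_force: 31.1
```

servo_tool --series '[{"x": 0,"y": 0,"z": 0,"yaw": 0,"hand": 36},{"x": 0,"y": 0,"z": 0,"yaw": 0,"hand": 36},{"x": 0,"y": 0,"z": -2,"yaw": 0,"hand": 40},{"x": 0,"y": 0,"z": -4,"yaw": 0,"hand": 50},{"x": 0,"y": 0,"z": -6,"yaw": 0,"hand": 50},{"x": 0,"y": 0,"z": -8,"yaw": 18,"hand": 50},{"x": 0,"y": 0,"z": -8,"yaw": 18,"hand": 50},{"x": 0,"y": 0,"z": -8,"yaw": 18,"hand": 50},{"x": 0,"y": 0,"z": -8,"yaw": 18,"hand": 50},{"x": 0,"y": 0,"z": -8,"yaw": 18,"hand": 50},{"x": 0,"y": 0,"z": -8,"yaw": 18,"hand": 50},{"x": 0,"y": 0,"z": -8,"yaw": 18,"hand": 50},{"x": 0,"y": 0,"z": -8,"yaw": 18,"hand": 50},{"x": 0,"y": 0,"z": -8,"yaw": 18,"hand": 50},{"x": 0,"y": 0,"z": -8,"yaw": 18,"hand": 50},{"x": 0,"y": 0,"z": -8,"yaw": 18,"hand": 50},{"x": 0,"y": 0,"z": -8,"yaw": 18,"hand": 50}]'

```text
time: 9.3
position: [0.4392, -0.2171, 0.2364]
orientation: [-3.138, 0.105, 0.003]
contact_force: [-0.3, -0.0, -0.8]
gripper_width: 0.0501
grip_force: 0.0
```

```bash
python3 - <<'E'
from h import *
im,W=snap("wrist","w1"); snap("top","t1")
p,r,s=tool();print(p,r.as_matrix().round(3),np.round(s["joint_pos"],2))
b=cv2.resize(np.load("top.npz")["im"][110:290,320:480,::-1],None,fx=2.2,fy=2.2)
a=im[...,::-1]; c=np.zeros((400,640+b.shape[1],3),np.uint8); c[:,:640]=a; c[:b.shape[0],640:]=b
cv2.imwrite("pics/w1.png",cv2.resize(c,None,fx=.8,fy=.8))
E
```

```text
[ 0.43942014 -0.21727416  0.23670939] [[ 0.998 -0.066 -0.001]
 [-0.066 -0.998  0.001]
 [-0.002 -0.001 -1.   ]] [-0.67 -0.13  2.01 -0.    1.26  0.97]
```

View pics/w1.png

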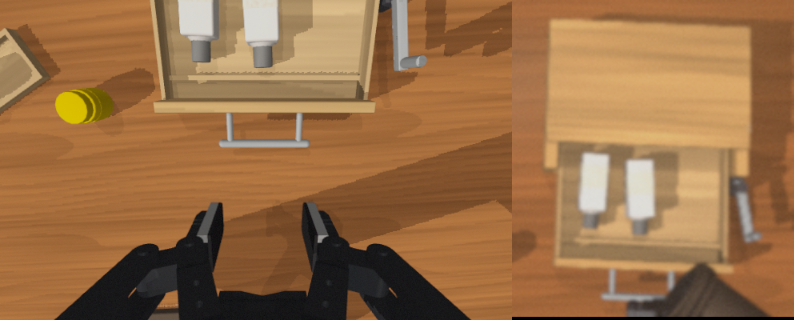

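Two bottles are visible in the open drawer, at (595,190) and (640,195) in the right panel. The caps face front, a little behind the rail, and the latch stands clear. Next I'll measure both bottles.

```bash
cat > bot.py <<'E'
from h import *
np.set_printoptions(suppress=True,precision=4)
C=np.array([.7454,-.2397]);a=np.radians(-3.8)
def cab(p): d=np.asarray(p)[...,:2]-C; return np.stack([d[...,0]*np.cos(a)+d[...,1]*np.sin(a),-d[...,0]*np.sin(a)+d[...,1]*np.cos(a)],-1)
def bots(n):
    D=np.load(f"{n}.npz");W=D["W"];im=D["im"].astype(int);z=W[...,2];q=cab(W)
    sat=im.max(-1)-im.min(-1)
    box=(q[...,0]<-.06)&(q[...,0]>-.25)&(abs(q[...,1])<.125)&(sat<45)
    m=box&(z>.05)&(z<.068)&(im.min(-1)>110)
    l,lab,st,_=cv2.connectedComponentsWithStats(m.astype(np.uint8))
    for i in range(1,l):
        if st[i,4]<100: continue
        r=cv2.minAreaRect((W[lab==i][:,:2]*1000).astype(np.float32))
        print(n,"body",st[i,4],np.round(r[0],1),np.round(r[1],1),round(r[2],1),"cab",cab(np.array(r[0])/1000),np.nanmedian(z[lab==i]))
    m=box&(z>.036)&(z<.058)&(im.max(-1)<135)
    l,lab,st,_=cv2.connectedComponentsWithStats(m.astype(np.uint8))
    for i in range(1,l):
        if st[i,4]<25: continue
        c=W[lab==i]; print(n,"cap",st[i,4],np.nanmedian(c,0),"x range",np.nanpercentile(cab(c)[:,0],[2,98]),"y",np.nanpercentile(cab(c)[:,1],[2,98]),np.nanmax(c[:,2]))
if __name__=="__main__":
    bots("top");bots("wrist")
E
python3 bot.py
```

```text
top body 507 [ 612.  -153.8] [40.4 99. ] 84.2 cab [-0.1389  0.0769] 0.06020285430756589
top body 518 [ 592.5 -224.9] [ 40.2 111.5] 88.1 cab [-0.1535  0.0046] 0.06005144644504956
top cap 28 [ 0.5576 -0.1515  0.0519] x range [-0.2015 -0.1848] y [0.0694 0.0811] 0.05637967356097717
top cap 28 [ 0.5462 -0.2295  0.0503] x range [-0.2089 -0.1899] y [-0.0074  0.0026] 0.056429411199458546
wrist body 2344 [ 578.1 -150.5] [40.4 63.6] 84.8 cab [-0.1729  0.0779] 0.06020277463290016
wrist body 2644 [ 569.8 -225.3] [39.8 70. ] 87.7 cab [-0.1762  0.0027] 0.06031877447624234
wrist cap 630 [ 0.564  -0.1586  0.049 ] x range [-0.2048 -0.1402] y [0.0563 0.0807] 0.057985307412027176
wrist cap 356 [ 0.5464 -0.2301  0.0495] x range [-0.2118 -0.186 ] y [-0.0105  0.0124] 0.053947811615307095
```

servo_tool --series '[{"x": 4.0,"y": 0.04,"z": 2,"yaw": -0.4,"hand": 46},{"x": 4.0,"y": 0.04,"z": 4,"yaw": -0.4,"hand": 46},{"x": 4.0,"y": 0.04,"z": 5,"yaw": -0.4,"hand": 46},{"x": 4.0,"y": 0.04,"z": 6,"yaw": -0.4,"hand": 46},{"x": 4.0,"y": 0.04,"z": 7,"yaw": -0.4,"hand": 46},{"x": 4.0,"y": 0.04,"z": 7.7,"yaw": -0.4,"hand": 46},{"x": 4.0,"y": 0.04,"z": 8.35,"yaw": -0.4,"hand": 46},{"x": 4.0,"y": 0.04,"z": 8.35,"yaw": -0.4,"hand": 46},{"x": 4.0,"y": 0.04,"z": 8.35,"yaw": -0.4,"hand": 10},{"x": 4.0,"y": 0.04,"z": 8.35,"yaw": -0.4,"hand": 10},{"x": 4.0,"y": 0.04,"z": 8.35,"yaw": -0.4,"hand": 10},{"x": 4.0,"y": 0.04,"z": 8.35,"yaw": -0.4,"hand": 10},{"x": 4.0,"y": 0.04,"z": 8.35,"yaw": -0.4,"hand": 10}]' --force 20

```text
time: 10.7
position: [0.5404, -0.2258, 0.03]
orientation: [3.14, -0.051, 0.003]
contact_force: [-0.1, 0.2, 2.4]
gripper_width: 0.0232
grip_force: 20.8
```

servo_tool --series '[{"x": 0,"y": 0,"z": -0.5,"yaw": 0,"hand": 10},{"x": 0,"y": 0,"z": -1,"yaw": 0,"hand": 10},{"x": 0,"y": 0,"z": -1.5,"yaw": 0,"hand": 10},{"x": 0,"y": 0,"z": -2,"yaw": 0,"hand": 10},{"x": 0,"y": 0,"z": -2.5,"yaw": 0,"hand": 10},{"x": 0,"y": 0,"z": -2.5,"yaw": 0,"hand": 10}]'

```text
time: 11.3
position: [0.5412, -0.2262, 0.0943]
orientation: [3.138, -0.051, 0.007]
contact_force: [0.3, -0.0, -1.2]
gripper_width: 0.0229
grip_force: 20.0
```

```bash
python3 - <<'E'
from h import *
im,W=snap("scene"); im2,W2=snap("wrist")
a=cv2.resize(im[150:300,130:330,::-1],None,fx=2,fy=2);b=im2[:300,:,::-1]
b=cv2.resize(b,(400,188)); cv2.imwrite("pics/l1.png",np.vstack([a,b]))
E
```

```text
(no output)
```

View pics/l1.png

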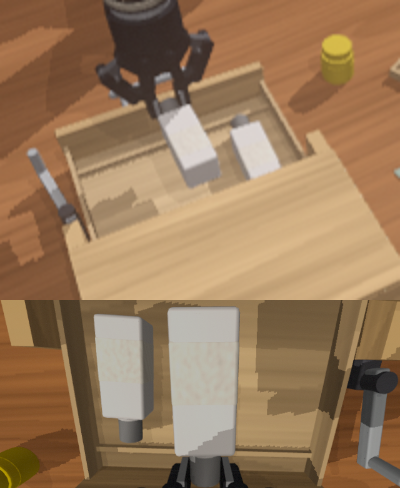

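```bash
cat > tilt.py <<'E'
from h import *
np.set_printoptions(suppress=True,precision=4)
def tilt(n="wrist",new=True):
    if new: snap(n)
    D=np.load(f"{n}.npz");W=D["W"];im=D["im"].astype(int); p,r,s=tool()
    L=(W-p)@r.as_matrix()  # tool frame
    m=(im.min(-1)>120)&(im.max(-1)-im.min(-1)<45)&(abs(L[...,1])<.016)&(abs(L[...,0])<.16)&(L[...,2]<.14)&(L[...,2]>-.06)
    P=L[m]
    if len(P)<50: print("few",len(P));return
    c=np.median(P,0); k=np.ones(len(P),bool)
    for _ in range(5):
        A=np.c_[P[k][:,:2],np.ones(k.sum())]; q=np.linalg.lstsq(A,P[k][:,2],rcond=None)[0]
        e=abs(np.c_[P[:,:2],np.ones(len(P))]@q-P[:,2]); k=e<max(.003,np.median(e)*2)
    print("n",len(P),k.sum(),"slope z/x deg",np.degrees(np.arctan(q[0])),"roll",np.degrees(np.arctan(q[1])),"x ext",np.percentile(P[k][:,0],[1,99]),"z ext",np.percentile(P[k][:,2],[1,99]),"tcp",p)
if __name__=="__main__": tilt()
E
python3 tilt.py
```

```text
n 20829 20735 slope z/x deg 2.9177455198857274 roll 0.12182960753760952 x ext [0.026  0.1097] z ext [-0.0306 -0.0247] tcp [ 0.5393 -0.2251  0.0911]
```

servo_tool --series '[{"x": 0,"y": 0,"z": 1,"yaw": 0,"hand": 10},{"x": 0,"y": 0,"z": 1.7,"yaw": 0,"hand": 10},{"x": 0,"y": 0,"z": 1.7,"yaw": 0,"hand": 22.9},{"x": 0,"y": 0,"z": 1.7,"yaw": 0,"hand": 22.9}]'

```text
time: 11.85
position: [0.5391, -0.2249, 0.048]
orientation: [-3.14, 0.051, 0.003]
contact_force: [0.7, 0.5, -1.7]
gripper_width: 0.023
grip_force: 20.2
```

servo_tool --series '[{"x": 0,"y": 0,"z": 0,"yaw": 0,"hand": 23.2},{"x": 0,"y": 0,"z": 0,"yaw": 0,"hand": 23.2},{"x": 0,"y": 0,"z": 0,"yaw": 0,"hand": 23.2}]'

```text
time: 12.15
position: [0.5403, -0.2257, 0.0499]
orientation: [3.14, -0.051, 0.003]
contact_force: [-0.4, 0.4, -2.3]
gripper_width: 0.0239
grip_force: 14.9
```

```bash
python3 tilt.py
```

```text
n 17794 17753 slope z/x deg 10.615177548456352 roll 0.05613302697080639 x ext [0.0269 0.1091] z ext [-0.026  -0.0098] tcp [ 0.5402 -0.2256  0.0497]
```

servo_tool --series '[{"x": 0,"y": 0,"z": -0.3,"yaw": 0,"hand": 23.2},{"x": 0,"y": 0,"z": -0.6,"yaw": 0,"hand": 23.2},{"x": 0,"y": 0,"z": -0.9,"yaw": 0,"hand": 23.2},{"x": 0,"y": 0,"z": -1.2,"yaw": 0,"hand": 23.2},{"x": 0,"y": 0,"z": -1.5,"yaw": 0,"hand": 23.2},{"x": 0,"y": 0,"z": -1.8,"yaw": 0,"hand": 23.2}]'

```text
time: 12.8
position: [0.5397, -0.2253, 0.0947]
orientation: [3.141, -0.051, 0.001]
contact_force: [0.1, 0.3, -1.6]
gripper_width: 0.0237
grip_force: 15.1
```

```bash
python3 tilt.py
```

```text
n 16210 15668 slope z/x deg 16.920964118075197 roll 0.1519300951032216 x ext [0.0263 0.1068] z ext [-0.0213  0.0038] tcp [ 0.5405 -0.2258  0.0961]
```

servo_tool --series '[{"x": 0,"y": 0,"z": -0.4,"yaw": 0,"hand": 23.4},{"x": 0,"y": 0,"z": -0.8,"yaw": 0,"hand": 23.4},{"x": 0,"y": 0,"z": -0.8,"yaw": 0,"hand": 23.4},{"x": 0,"y": 0,"z": -0.8,"yaw": 0,"hand": 23.4}]'

```text
time: 13.25
position: [0.5399, -0.2254, 0.1143]
orientation: [3.141, -0.051, 0.001]
contact_force: [-0.1, -1.4, -1.5]
gripper_width: 0.0237
grip_force: 10.4
```

```bash
python3 tilt.py
```

```text
n 7787 6248 slope z/x deg 55.47773356511861 roll 0.25020318073896647 x ext [0.0261 0.0739] z ext [-0.0037  0.065 ] tcp [ 0.5396 -0.2253  0.1137]
```

servo_tool --series '[{"x": 0,"y": 0,"z": -0.8,"yaw": 0,"hand": 23.4},{"x": 0,"y": 0,"z": -1.6,"yaw": 0,"hand": 23.4},{"x": 0,"y": 0,"z": -1.6,"yaw": 0,"hand": 23.5},{"x": 0,"y": 0,"z": -1.6,"yaw": 0,"hand": 23.5},{"x": 0,"y": 0,"z": -1.6,"yaw": 0,"hand": 23.5}]'

```text
time: 13.8
position: [0.5388, -0.2248, 0.1521]
orientation: [-3.14, 0.051, 0.004]
contact_force: [0.3, 0.3, -2.1]
gripper_width: 0.0233
grip_force: 8.2
```

```bash
python3 tilt.py
```

```text
n 6620 5109 slope z/x deg 59.52317032486999 roll 0.15304648889422584 x ext [0.0249 0.0677] z ext [-0.0013  0.0708] tcp [ 0.5387 -0.2247  0.152 ]
```

servo_tool --series '[{"x": 0.8,"y": 0,"z": 0,"yaw": 0,"hand": 23.4},{"x": 1.4,"y": 0,"z": 0,"yaw": 0,"hand": 23.4},{"x": 2.0,"y": 0,"z": 0,"yaw": 0,"hand": 23.4},{"x": 2.5,"y": 0,"z": 0,"yaw": 0,"hand": 23.4},{"x": 3.0,"y": 0,"z": 0,"yaw": 0,"hand": 23.4},{"x": 3.4,"y": 0,"z": 0,"yaw": 0,"hand": 23.4},{"x": 3.8,"y": 0,"z": 0,"yaw": 0,"hand": 23.4},{"x": 4.1,"y": 0,"z": 0,"yaw": 0,"hand": 23.4},{"x": 4.4,"y": 0,"z": 0,"yaw": 0,"hand": 23.4},{"x": 4.5,"y": 0,"z": 0,"yaw": 0,"hand": 23.4},{"x": 4.5,"y": 0,"z": 0,"yaw": 0,"hand": 23.4}]'

```text
time: 14.95
position: [0.6523, -0.2289, 0.1538]
orientation: [3.141, -0.051, -0.0]
contact_force: [-0.9, -0.0, -2.1]
gripper_width: 0.0235
grip_force: 7.6
```

```bash
python3 - <<'E'
from h import *
from tilt import tilt
tilt()
im,W=snap("scene"); im2=np.load("wrist.npz")["im"]
a=cv2.resize(im[100:280,130:330,::-1],None,fx=2,fy=2);b=im2[:300,:,::-1]
b=cv2.resize(b,(400,188)); cv2.imwrite("pics/l2.png",np.vstack([a,b]))
E
```

```text
n 909 908 slope z/x deg 10.016211037246595 roll 0.4336286802310149 x ext [0.0002 0.0168] z ext [0.0074 0.0134] tcp [ 0.6521 -0.229   0.1537]
```

View pics/l2.png

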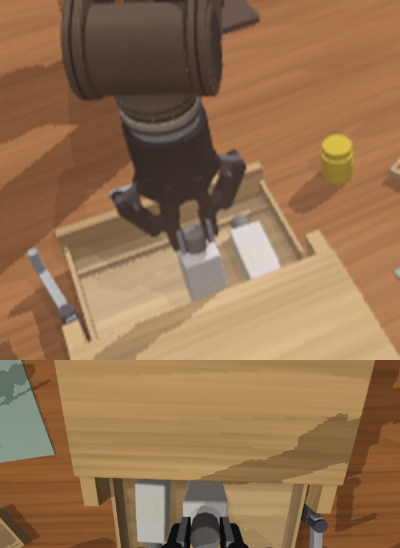

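```bash
cat > vert.py <<'E'
from h import *
np.set_printoptions(suppress=True,precision=4)
def vert(n="scene",new=True):
    "axis lean from face seen by the scene camera"
    if new: snap(n)
    D=np.load(f"{n}.npz");W=D["W"];im=D["im"].astype(int);p,r,s=tool()
    L=(W-p)@r.as_matrix()
    m=(im.max(-1)-im.min(-1)<40)&(im.min(-1)>75)&(abs(L[...,0])<.05)&(abs(L[...,1])<.035)&(L[...,2]>.022)&(L[...,2]<.12)&(W[...,2]>.025)
    P=L[m];print("n",len(P),"z",np.percentile(P[:,2],[1,99]))
    rng=np.random.default_rng(0);k=np.ones(len(P),bool)
    for f in range(2):
        Q=P[k]; best=None
        if len(Q)<60: break
        for _ in range(300):
            t=Q[rng.choice(len(Q),3,False)];nn=np.cross(t[1]-t[0],t[2]-t[0]);l=np.linalg.norm(nn)
            if l<1e-5: continue
            nn/=l; i=abs((Q-t[0])@nn)<.002
            if best is None or i.sum()>best.sum(): best=i
        c=Q[best].mean(0);nn=np.linalg.svd(Q[best]-c,full_matrices=False)[2][2]; nn*=np.sign(nn@(-c)) or 1
        nn=nn if (nn@(r.inv().apply(model(n)[2][:3,3]-p)-c))>0 else -nn
        print("face",best.sum(),"normal(tool)",nn,"centre",c)
        kk=np.flatnonzero(k);k[kk[best]]=False
    print("tcp",p)
if __name__=="__main__": vert()
E
python3 -c "
from vert import *
vert(new=False)"
```

```text
n 271 z [0.0229 0.0739]
face 236 normal(tool) [ 0.9997  0.0145 -0.0189] centre [0.0181 0.0012 0.0451]
tcp [ 0.6519 -0.2289  0.1537]
```

The scene view shows the bottle hanging upright between the fingers. The fitted back face is 1.1° from vertical and the other bottle is undisturbed. I'll tighten the grip and carry it to the rack's middle gap.

servo_tool --series '[{"x": -0.4,"y": 0,"z": 0,"yaw": 0,"hand": 15},{"x": -0.8,"y": 0,"z": -0.6,"yaw": 0,"hand": 15},{"x": -1.1,"y": -0.5,"z": -1.3,"yaw": 0,"hand": 15},{"x": -1.4,"y": -1.3,"z": -2,"yaw": 0,"hand": 15},{"x": -1.8,"y": -2.5,"z": -2,"yaw": -0.5,"hand": 15},{"x": -2.2,"y": -4,"z": -2,"yaw": -1,"hand": 15},{"x": -2.6,"y": -5.5,"z": -2,"yaw": -1.5,"hand": 15},{"x": -3,"y": -7,"z": -2,"yaw": -2,"hand": 15},{"x": -3.5,"y": -8.5,"z": -2,"yaw": -2.5,"hand": 15},{"x": -4,"y": -10,"z": -2,"yaw": -3,"hand": 15},{"x": -4.5,"y": -11.5,"z": -2,"yaw": -3.5,"hand": 15},{"x": -5,"y": -13,"z": -2,"yaw": -4,"hand": 15},{"x": -5.4,"y": -14.5,"z": -2,"yaw": -4.5,"hand": 15},{"x": -5.8,"y": -16,"z": -2,"yaw": -5,"hand": 15},{"x": -6.1,"y": -17.3,"z": -2,"yaw": -5.38,"hand": 15},{"x": -6.3,"y": -18.3,"z": -2,"yaw": -5.38,"hand": 15},{"x": -6.35,"y": -19,"z": -2,"yaw": -5.38,"hand": 15},{"x": -6.35,"y": -19.16,"z": -2,"yaw": -5.38,"hand": 15},{"x": -6.35,"y": -19.16,"z": -2,"yaw": -5.38,"hand": 15}]' --force 20

```text
time: 16.95
position: [0.5085, 0.2548, 0.2039]
orientation: [3.066, 0.682, 0.0]
contact_force: [0.2, -0.3, -1.5]
gripper_width: 0.0229
grip_force: 19.9
```

```bash
cat > rack.py <<'E'
from vert import *
def chk(target,ang=25.0):
    vert()
    p,r,s=tool();M=r.as_matrix();print("w",s["gripper_width"],"F",s["contact_force"],"tool x angle",np.degrees(np.arctan2(M[1,0],M[0,0])),"shift",shift([*target,p[2]]))
if __name__=="__main__":
    import sys; chk([float(sys.argv[1]),float(sys.argv[2])])
E
python3 rack.py .509 .255; sed -i 's/js=\[.*\]; fg/js=[np.array([.475,.315]),np.array([.537,.195])]; fg/' meas.py; python3 -c "
from h import *
im,W=snap('wrist','w2');z=W[...,2]
C=np.array([.5073,.2544]);t=np.radians(25);d=W[...,:2]-C;q=np.stack([d@[np.cos(t),np.sin(t)],d@[-np.sin(t),np.cos(t)]],-1)
m=(z>.056)&(z<.072)&(abs(q[...,0])<.04)&(abs(q[...,1])<.11)&(np.load('wrist.npz')['im'].max(-1)<90)
for s in(-1,1):
    k=m&(q[...,1]*s>.03); print('jar',s,k.sum(),np.percentile(q[k],[3,97],axis=0).round(4).tolist() if k.sum() else '')
"
```

```text
n 408 z [0.0224 0.0969]
face 230 normal(tool) [ 0.0103  0.9997 -0.0215] centre [-0.0008  0.0202  0.0589]
face 126 normal(tool) [ 0.9994  0.0054 -0.0344] centre [0.0178 0.0016 0.0588]
tcp [0.5088 0.2543 0.2039]
w 0.022987105197523037 F [ 0.7832 -0.4743 -1.436 ] tool x angle 25.04659749861092 shift [ 0.0212 -0.0224 -0.    ]
jar -1 1456 [[-0.0151, -0.0824], [0.0204, -0.0466]]
jar 1 1423 [[-0.0202, 0.051], [0.0154, 0.0863]]
```

View pics/w2.png

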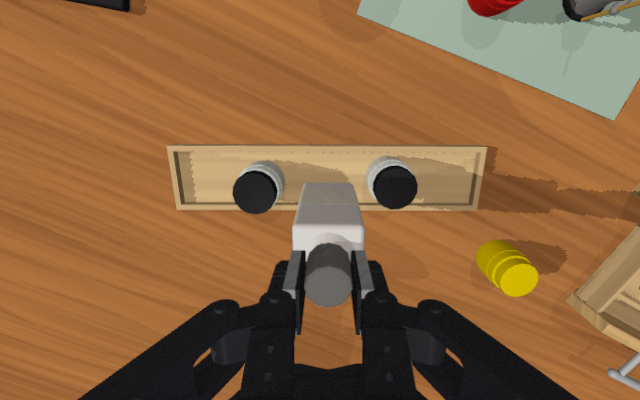

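The wrist view shows the bottle upright at (328,250) above the middle gap, with jars at (257,190) and (393,185). I'll lower it in.

servo_tool --series '[{"x": 0,"y": 0,"z": 1,"yaw": 0,"hand": 15},{"x": 0,"y": 0,"z": 2,"yaw": 0,"hand": 15},{"x": 0,"y": 0,"z": 3,"yaw": 0,"hand": 15},{"x": 0,"y": 0,"z": 3.6,"yaw": 0,"hand": 15},{"x": 0,"y": 0,"z": 3.9,"yaw": 0,"hand": 15},{"x": 0,"y": 0,"z": 4.05,"yaw": 0,"hand": 15},{"x": 0,"y": 0,"z": 4.05,"yaw": 0,"hand": 15}]'

```text
time: 17.75
position: [0.5108, 0.255, 0.1055]
orientation: [-3.067, -0.68, -0.005]
contact_force: [-1.5, -0.8, 3.8]
gripper_width: 0.0233
grip_force: 20.5
```

servo_tool --series '[{"x": 0,"y": 0,"z": 0,"yaw": 0,"hand": 23.5},{"x": 0,"y": 0,"z": 0.03,"yaw": 0,"hand": 23.5},{"x": 0,"y": 0,"z": 0,"yaw": 0,"hand": 25},{"x": 0,"y": 0,"z": 0,"yaw": 0,"hand": 32},{"x": 0,"y": 0,"z": 0,"yaw": 0,"hand": 44},{"x": 0,"y": 0,"z": -0.5,"yaw": 0,"hand": 44},{"x": 0,"y": 0,"z": -1.5,"yaw": 0,"hand": 44},{"x": 0,"y": 0,"z": -3,"yaw": 0,"hand": 44},{"x": 0,"y": 0,"z": -4,"yaw": 0,"hand": 44}]'

```text
time: 18.65
position: [0.5097, 0.2552, 0.2059]
orientation: [-3.067, -0.681, -0.005]
contact_force: [1.0, -0.2, 0.1]
gripper_width: 0.044
grip_force: 0.0
```

```bash
cat > chk.py <<'E'
from h import *
np.set_printoptions(suppress=True,precision=4)
import bot
C=np.array([.5073,.2544]);t=np.radians(25)
D=snap("top");D2=snap("scene")
for n in("top","scene"):
    D=np.load(f"{n}.npz");W=D["W"];z=W[...,2];d=W[...,:2]-C
    q=np.stack([d@[np.cos(t),np.sin(t)],d@[-np.sin(t),np.cos(t)]],-1); lane=(abs(q[...,0])<.05)&(abs(q[...,1])<.17)
    for lab,lo,hi in(("cap",.115,.130),("shoulder",.087,.1),("lid",.056,.072)):
        m=lane&(z>lo)&(z<hi); l,L,st,_=cv2.connectedComponentsWithStats(m.astype(np.uint8))
        for i in range(1,l):
            if st[i,4]>20: print(n,lab,st[i,4],"rack xy range",np.percentile(q[L==i],[2,98],axis=0).round(3).tolist(),"z",np.median(z[L==i]))
bot.bots("top")
p,r,s=tool();M=r.as_matrix();print(p,np.degrees(np.arctan2(M[1,0],M[0,0])),np.round(s["joint_pos"],2))
E
python3 chk.py
```

```text
top cap 47 rack xy range [[-0.013, -0.012], [0.003, 0.008]] z 0.12096818922037977
top shoulder 104 rack xy range [[-0.022, -0.02], [0.007, 0.018]] z 0.09262729983971707
top lid 191 rack xy range [[-0.017, -0.085], [0.02, -0.047]] z 0.06333160727840492
top lid 23 rack xy range [[-0.021, -0.021], [0.014, -0.018]] z 0.06385372090408659
scene cap 43 rack xy range [[-0.011, -0.016], [0.01, 0.007]] z 0.11966714600791606
scene shoulder 101 rack xy range [[-0.019, -0.025], [0.018, 0.015]] z 0.09244135452253521
scene lid 81 rack xy range [[-0.017, 0.052], [0.016, 0.087]] z 0.06201763480030886
scene lid 73 rack xy range [[-0.019, -0.025], [0.019, 0.008]] z 0.06314956794922955
scene lid 124 rack xy range [[-0.015, -0.086], [0.022, -0.05]] z 0.06215615739082825
top body 515 [ 604.1 -152.6] [ 39.9 115.1] 84.3 cab [-0.1467  0.0775] 0.06009986855383098
top cap 25 [ 0.5576 -0.1539  0.0519] x range [-0.2014 -0.1848] y [0.0697 0.0789] 0.05663750857017824
[0.5117 0.2558 0.2086] 25.05297266028212 [0.29 0.08 1.86 0.   1.19 1.42]
```

Bottle 1 stands centred in the middle gap (cap top at 121 mm, within a few mm of the line). The other bottle is unmoved, so I'll go for it.

servo_tool --series '[{"x": -0.7,"y": 2,"z": 0,"yaw": 0.5,"hand": 46},{"x": -1.4,"y": 4,"z": 0,"yaw": 1,"hand": 46},{"x": -2.1,"y": 6,"z": 0,"yaw": 2,"hand": 46},{"x": -2.8,"y": 8,"z": 0,"yaw": 3,"hand": 46},{"x": -3.5,"y": 10,"z": 0.5,"yaw": 4,"hand": 46},{"x": -4.2,"y": 12,"z": 1,"yaw": 5,"hand": 46},{"x": -4.9,"y": 14,"z": 1.7,"yaw": 6,"hand": 46},{"x": -5.36,"y": 15.29,"z": 2.4,"yaw": 6.11,"hand": 46},{"x": -5.36,"y": 15.29,"z": 2.4,"yaw": 6.11,"hand": 46},{"x": -5.36,"y": 15.29,"z": 2.4,"yaw": 6.11,"hand": 46}]'

```text
time: 19.75
position: [0.5481, -0.1493, 0.1404]
orientation: [-3.136, 0.156, 0.006]
contact_force: [-0.1, 0.3, 0.3]
gripper_width: 0.0462
grip_force: 0.0
```

```bash
python3 -c "
from h import *
import bot
np.set_printoptions(suppress=True,precision=4)
im,W=snap('wrist','w3'); p,r,s=tool();M=r.as_matrix();print(p,np.degrees(np.arctan2(M[1,0],M[0,0])),s['joint_pos'])
L=(W-p)@M;g=im.astype(int);z=W[...,2]
m=(z>.054)&(z<.066)&(abs(L[...,1])<.035)&(g.min(-1)>110)&(g.max(-1)-g.min(-1)<45)
q=cv2.minAreaRect((L[m][:,:2]*1000).astype(np.float32));print('body tool',q,np.percentile(L[m][:,0],[1,99]))
m=(z>.045)&(z<.057)&(abs(L[...,1])<.02)&(abs(L[...,0])<.03)&(g.max(-1)-g.min(-1)<35)
print('cap tool',m.sum(),np.percentile(L[m],[3,97],axis=0))
print(shift([.551,-.1478,.028]))
"
```

```text
[ 0.5486 -0.1479  0.1415] -5.589949530309327 [-0.4422  0.1462  1.915   0.0007  1.0831  1.2259]
body tool ((3.5585708618164062, 5.236106872558594), (45.998870849609375, 221.67822265625), 85.12168884277344) [-0.1004  0.112 ]
cap tool 837 [[-0.0007 -0.0106  0.0873]
 [ 0.0235  0.0099  0.0956]]
[ 0.1048 -0.0071  4.5386]
```

servo_tool --series '[{"x": 0.12,"y": 0,"z": 1.5,"yaw": 0,"hand": 46},{"x": 0.12,"y": 0,"z": 2.8,"yaw": 0,"hand": 46},{"x": 0.12,"y": 0,"z": 3.8,"yaw": 0,"hand": 46},{"x": 0.12,"y": 0,"z": 4.45,"yaw": 0,"hand": 46},{"x": 0.12,"y": 0,"z": 4.45,"yaw": 0,"hand": 46},{"x": 0.12,"y": 0,"z": 4.45,"yaw": 0,"hand": 10},{"x": 0.12,"y": 0,"z": 4.45,"yaw": 0,"hand": 10},{"x": 0.12,"y": 0,"z": 4.45,"yaw": 0,"hand": 10},{"x": 0.12,"y": 0,"z": 4.45,"yaw": 0,"hand": 10},{"x": 0.12,"y": 0,"z": 4.45,"yaw": 0,"hand": 10}]' --force 20

```text
time: 20.8
position: [0.5535, -0.1486, 0.033]
orientation: [3.138, -0.151, 0.004]
contact_force: [-0.8, 2.3, 6.1]
gripper_width: 0.0228
grip_force: 21.9
```

servo_tool --series '[{"x": 0,"y": 0,"z": -0.4,"yaw": 0,"hand": 10},{"x": 0,"y": 0,"z": -0.8,"yaw": 0,"hand": 10},{"x": 0,"y": 0,"z": -1.4,"yaw": 0,"hand": 23.2},{"x": 0,"y": 0,"z": -2,"yaw": 0,"hand": 23.2},{"x": 0,"y": 0,"z": -2.5,"yaw": 0,"hand": 23.2},{"x": 0,"y": 0,"z": -2.7,"yaw": 0,"hand": 23.4},{"x": 0,"y": 0,"z": -3.1,"yaw": 0,"hand": 23.4},{"x": 0,"y": 0,"z": -3.5,"yaw": 0,"hand": 23.4},{"x": 0,"y": 0,"z": -3.5,"yaw": 0,"hand": 23.4},{"x": 0,"y": 0,"z": -3.5,"yaw": 0,"hand": 23.4}]'

```text
time: 21.8
position: [0.5534, -0.1489, 0.121]
orientation: [3.137, -0.151, 0.004]
contact_force: [-0.9, 1.5, 4.6]
gripper_width: 0.0231
grip_force: 9.3
```

```bash
python3 tilt.py
```

```text
n 1664 1579 slope z/x deg -6.652919888036799 roll -0.1460853810997329 x ext [0.0049 0.0246] z ext [0.0037 0.0098] tcp [ 0.5534 -0.1489  0.1209]
```

servo_tool --series '[{"x": 0,"y": 0,"z": -0.5,"yaw": 0,"hand": 23.4},{"x": 0,"y": 0,"z": -1,"yaw": 0,"hand": 23.4},{"x": 0,"y": 0,"z": -1.5,"yaw": 0,"hand": 23.4},{"x": 0,"y": 0,"z": -1.5,"yaw": 0,"hand": 23.4}]'

```text
time: 22.25
position: [0.5539, -0.1491, 0.1593]
orientation: [3.136, -0.151, 0.008]
contact_force: [0.2, -0.1, -1.7]
gripper_width: 0.0236
grip_force: 8.8
```

```bash
python3 tilt.py; python3 vert.py
```

```text
n 1613 1546 slope z/x deg -5.278463987368555 roll -0.28134997590239286 x ext [0.0049 0.0242] z ext [0.0036 0.0095] tcp [ 0.5532 -0.1488  0.158 ]
n 426 z [0.0224 0.0842]
face 314 normal(tool) [ 0.9488  0.0018 -0.3158] centre [0.0403 0.0013 0.0511]
face 60 normal(tool) [ 0.037  0.999 -0.023] centre [0.0247 0.0209 0.0518]
tcp [ 0.5526 -0.1485  0.1569]
```

servo_tool --series '[{"x": 0.8,"y": 0,"z": 0,"yaw": 0,"hand": 23.3},{"x": 1.6,"y": 0,"z": 0,"yaw": 0,"hand": 23.3},{"x": 2.2,"y": 0,"z": 0,"yaw": 0,"hand": 23.3},{"x": 2.7,"y": 0,"z": 0,"yaw": 0,"hand": 23.3},{"x": 3.1,"y": 0,"z": 0,"yaw": 0,"hand": 23.3},{"x": 3.5,"y": 0,"z": 0,"yaw": 0,"hand": 23.3},{"x": 3.8,"y": 0,"z": 0,"yaw": 0,"hand": 23.3},{"x": 4.0,"y": 0,"z": 0,"yaw": 0,"hand": 23.3},{"x": 4.17,"y": 0,"z": 0,"yaw": 0,"hand": 23.3},{"x": 4.17,"y": 0,"z": 0,"yaw": 0,"hand": 23.3}]'

```text
time: 23.35
position: [0.6563, -0.1584, 0.1563]
orientation: [3.138, -0.151, -0.0]
contact_force: [-0.8, 0.0, -1.5]
gripper_width: 0.0236
grip_force: 8.5
```

```bash
python3 vert.py; python3 -c "
from h import *
np.set_printoptions(suppress=True,precision=4)
p,r,s=tool();M=r.as_matrix();print(p,np.degrees(np.arctan2(M[1,0],M[0,0])),'up',shift([p[0],p[1],.204]),'F',s['contact_force'],s['grip_force'])
t=np.radians(25);T=np.array([.5073,.2544])+.122*np.array([np.sin(t),-np.cos(t)])+.002*np.array([np.cos(t),np.sin(t)]);print(T,shift([*T,.204]))"
```

```text
n 308 z [0.0225 0.0868]
face 242 normal(tool) [ 0.9993 -0.0079 -0.0359] centre [0.0181 0.0012 0.0463]
face 57 normal(tool) [ 0.0355  0.9994 -0.0041] centre [0.0017 0.0208 0.0542]
tcp [ 0.6561 -0.1584  0.1562]
[ 0.6561 -0.1584  0.1562] -5.503414626509217 up [-0.0006 -0.0001 -1.9123] F [ 0.234  -0.1354 -2.4701] 8.453744798898697
[0.5607 0.1447] [ -4.9614 -11.6999  -1.9101]
```

servo_tool --series '[{"x": -0.4,"y": 0,"z": 0,"yaw": 0,"hand": 15},{"x": -0.8,"y": 0,"z": -0.7,"yaw": 0,"hand": 15},{"x": -1.3,"y": -0.5,"z": -1.4,"yaw": -0.3,"hand": 15},{"x": -1.8,"y": -1.3,"z": -1.9,"yaw": -1,"hand": 15},{"x": -2.2,"y": -2.5,"z": -1.9,"yaw": -1.7,"hand": 15},{"x": -2.6,"y": -4,"z": -1.9,"yaw": -2.5,"hand": 15},{"x": -3.1,"y": -5.5,"z": -1.9,"yaw": -3.3,"hand": 15},{"x": -3.6,"y": -7,"z": -1.9,"yaw": -4.2,"hand": 15},{"x": -4.1,"y": -8.5,"z": -1.9,"yaw": -5,"hand": 15},{"x": -4.5,"y": -10,"z": -1.9,"yaw": -5.7,"hand": 15},{"x": -4.8,"y": -11,"z": -1.9,"yaw": -6.1,"hand": 15},{"x": -4.96,"y": -11.6,"z": -1.9,"yaw": -6.1,"hand": 15},{"x": -4.96,"y": -11.7,"z": -1.9,"yaw": -6.1,"hand": 15},{"x": -4.96,"y": -11.7,"z": -1.9,"yaw": -6.1,"hand": 15}]'

```text
time: 24.8
position: [0.5608, 0.1442, 0.2039]
orientation: [3.067, 0.679, 0.0]
contact_force: [-0.2, -0.1, -1.3]
gripper_width: 0.023
grip_force: 19.9
```

```bash
python3 rack.py .5607 .1447; python3 -c "
from h import *
im,W=snap('wrist','w4')"
```

```text
n 456 z [0.0228 0.0989]
face 268 normal(tool) [ 0.0137  0.9999 -0.0026] centre [0.002  0.0205 0.0598]
face 155 normal(tool) [ 0.9988 -0.0146 -0.0465] centre [0.019  0.0007 0.0588]
tcp [0.561  0.1437 0.2039]
w 0.023072902528068713 F [-0.0381 -0.4684 -1.127 ] tool x angle 24.932974838236273 shift [ 0.008  -0.0415 -0.    ]
```

View pics/w4.png

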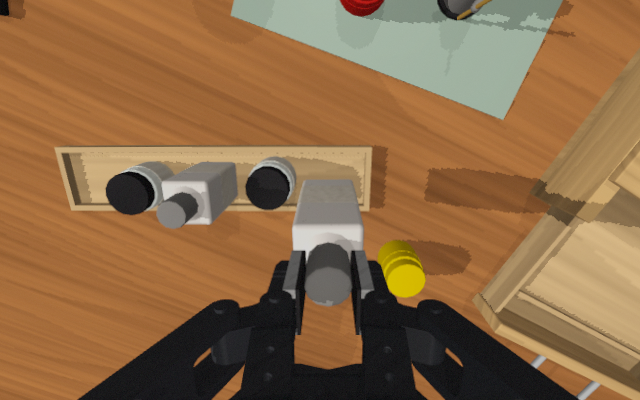

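Bottle 2 hangs upright at (328,250) over the end gap, with bottle 1 standing at (205,195) between the jars. The yellow look-alike at (403,268) is lower than the fingertips. Lowering now.

servo_tool --series '[{"x": 0,"y": 0,"z": 1,"yaw": 0,"hand": 15},{"x": 0,"y": 0,"z": 2,"yaw": 0,"hand": 15},{"x": 0,"y": 0,"z": 3,"yaw": 0,"hand": 15},{"x": 0,"y": 0,"z": 3.6,"yaw": 0,"hand": 15},{"x": 0,"y": 0,"z": 3.85,"yaw": 0,"hand": 15},{"x": 0,"y": 0,"z": 4.0,"yaw": 0,"hand": 15},{"x": 0,"y": 0,"z": 4.0,"yaw": 0,"hand": 15}]'

```text
time: 25.6
position: [0.5639, 0.1448, 0.1076]
orientation: [-3.067, -0.677, -0.011]
contact_force: [-0.8, 1.5, 6.6]
gripper_width: 0.0225
grip_force: 20.9
```

servo_tool --series '[{"x": 0,"y": 0,"z": 0,"yaw": 0,"hand": 23.5},{"x": 0,"y": 0,"z": 0,"yaw": 0,"hand": 23.5},{"x": 0,"y": 0,"z": 0,"yaw": 0,"hand": 25},{"x": 0,"y": 0,"z": 0,"yaw": 0,"hand": 32},{"x": 0,"y": 0,"z": 0,"yaw": 0,"hand": 44},{"x": 0,"y": 0,"z": -0.5,"yaw": 0,"hand": 44},{"x": 0,"y": 0,"z": -1.5,"yaw": 0,"hand": 44},{"x": 0,"y": 0,"z": -3,"yaw": 0,"hand": 44},{"x": 0,"y": 0,"z": -4,"yaw": 0,"hand": 44},{"x": -3,"y": 0,"z": -4,"yaw": 0,"hand": 44},{"x": -4,"y": 0,"z": -4,"yaw": 0,"hand": 44},{"x": -4,"y": 0,"z": -4,"yaw": 0,"hand": 44}]'

```text
time: 26.8
position: [0.4637, 0.1014, 0.2015]
orientation: [-3.067, -0.678, 0.011]
contact_force: [-0.2, -0.7, -0.6]
gripper_width: 0.0442
grip_force: 0.0
```

```bash
python3 chk.py; python3 -c "
from h import *
im=np.load('top.npz')['im'][100:310,150:490,::-1];cv2.imwrite('pics/t2.png',cv2.resize(im,None,fx=2.2,fy=2.2))
np.set_printoptions(suppress=True,precision=4);print(shift([.4395,-.2182,.16]))"
```

```text
top cap 70 rack xy range [[-0.009, -0.133], [0.012, -0.112]] z 0.12116043059284076
top cap 72 rack xy range [[-0.012, -0.012], [0.008, 0.01]] z 0.12071212784476981
top shoulder 159 rack xy range [[-0.018, -0.142], [0.021, -0.103]] z 0.09360240223460226
top shoulder 142 rack xy range [[-0.021, -0.021], [0.018, 0.019]] z 0.09328262856556113
top lid 191 rack xy range [[-0.017, -0.084], [0.02, -0.047]] z 0.06305398540068219
top lid 22 rack xy range [[-0.021, -0.021], [0.014, -0.018]] z 0.06347518281444176
top lid 202 rack xy range [[-0.022, 0.051], [0.015, 0.089]] z 0.06311225393888387
scene cap 41 rack xy range [[-0.01, -0.016], [0.01, 0.008]] z 0.11999519024951477
scene cap 51 rack xy range [[-0.007, -0.137], [0.013, -0.116]] z 0.12041257132299343
scene shoulder 101 rack xy range [[-0.019, -0.025], [0.018, 0.014]] z 0.09260840107800061
scene shoulder 113 rack xy range [[-0.017, -0.145], [0.022, -0.107]] z 0.09259823174921678
scene lid 82 rack xy range [[-0.018, 0.051], [0.017, 0.086]] z 0.06243576671401735
scene lid 72 rack xy range [[-0.02, -0.025], [0.019, 0.008]] z 0.06460859605757768
scene lid 87 rack xy range [[-0.013, -0.081], [0.022, -0.049]] z 0.06251788890650734
scene lid 84 rack xy range [[-0.017, -0.146], [0.023, -0.111]] z 0.06384256240141073
[0.4694 0.1021 0.2045] 24.95232050332122 [ 0.   -0.13  2.07  0.    1.2   1.14]
[-6.4914 11.112   1.7765]
```

View pics/t2.png

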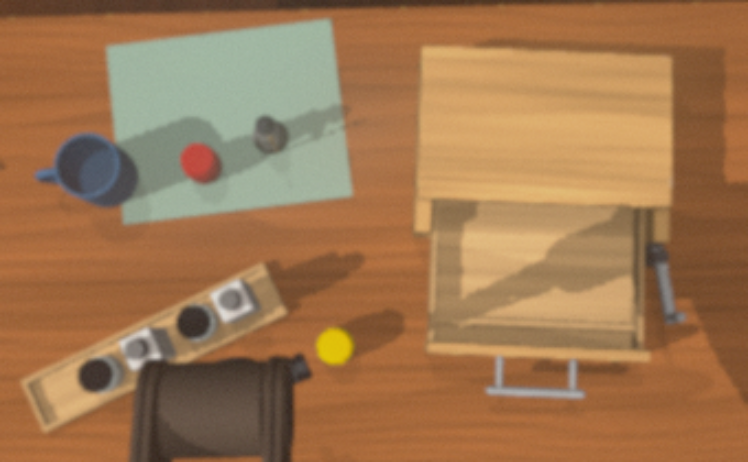

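The top view shows both bottles and both jars standing in the lane, an empty drawer, and the mug and figure untouched. I'll return to the handle at (535,393).

servo_tool --series '[{"x": -1,"y": 1.7,"z": 0,"yaw": -1.5,"hand": 36},{"x": -2,"y": 3.4,"z": 0,"yaw": -3,"hand": 36},{"x": -3,"y": 5.1,"z": 0,"yaw": -4.5,"hand": 36},{"x": -4,"y": 6.8,"z": 0,"yaw": -6,"hand": 36},{"x": -5,"y": 8.5,"z": 0,"yaw": -7.5,"hand": 36},{"x": -6,"y": 10.2,"z": 0.5,"yaw": -9,"hand": 36},{"x": -6.5,"y": 11.1,"z": 1.2,"yaw": -10.5,"hand": 36},{"x": -6.5,"y": 11.1,"z": 1.8,"yaw": -12.25,"hand": 36},{"x": -6.5,"y": 11.1,"z": 1.8,"yaw": -12.25,"hand": 36},{"x": -6.5,"y": 11.1,"z": 1.8,"yaw": -12.25,"hand": 36}]'

```text
time: 27.9
position: [0.4409, -0.2182, 0.1592]
orientation: [-2.296, -2.144, -0.001]
contact_force: [-0.1, 0.5, 0.1]
gripper_width: 0.036
grip_force: 0.0
```

```bash
python3 -c "
from h import *
np.set_printoptions(suppress=True,precision=4)
im,W=snap('wrist');p,r,s=tool();M=r.as_matrix();z=W[...,2]
print(p,np.degrees(np.arctan2(M[1,0],M[0,0])),shift([.4395,-.2182,.0392]))
m=(z>.053)&(z<.066)&(np.hypot(W[...,0]-.44,W[...,1]+.219)<.08)&(W[...,0]<.455)
print(cv2.minAreaRect((W[m][:,:2]*1000).astype(np.float32)))"
```

```text
[ 0.4413 -0.2178  0.1598] 86.15645695212308 [-0.017  -0.0748  4.8255]
((446.0708923339844, -220.30706787109375), (120.54895782470703, 21.288982391357422), 87.2040786743164)
```

servo_tool --series '[{"x": 0,"y": -0.04,"z": 2,"yaw": 0,"hand": 36},{"x": 0,"y": -0.04,"z": 3.6,"yaw": 0,"hand": 36},{"x": 0,"y": -0.04,"z": 4.8,"yaw": 0,"hand": 36},{"x": 0,"y": -0.04,"z": 4.8,"yaw": 0,"hand": 36},{"x": 0,"y": -0.04,"z": 4.8,"yaw": 0,"hand": 4},{"x": 0,"y": -0.04,"z": 4.8,"yaw": 0,"hand": 4},{"x": 0,"y": -0.04,"z": 4.8,"yaw": 0,"hand": 4},{"x": 0,"y": -0.04,"z": 4.8,"yaw": 0,"hand": 4}]' --force 30

```text
time: 28.75
position: [0.4412, -0.2185, 0.0415]
orientation: [2.29, 2.144, 0.003]
contact_force: [2.0, 3.0, 6.7]
gripper_width: 0.01
grip_force: 29.8
```

servo_tool --series '[{"x": 0,"y": 0.5,"z": 0,"yaw": 0,"hand": 4},{"x": 0,"y": 1,"z": 0,"yaw": 0,"hand": 4},{"x": 0,"y": 1.5,"z": 0,"yaw": 0,"hand": 4},{"x": 0,"y": 2,"z": 0,"yaw": 0,"hand": 4},{"x": 0,"y": 2.5,"z": 0,"yaw": 0,"hand": 4},{"x": 0,"y": 3,"z": 0,"yaw": 0,"hand": 4},{"x": 0,"y": 3.5,"z": 0,"yaw": 0,"hand": 4},{"x": 0,"y": 4,"z": 0,"yaw": 0,"hand": 4},{"x": 0,"y": 4.5,"z": 0,"yaw": 0,"hand": 4},{"x": 0,"y": 5,"z": 0,"yaw": 0,"hand": 4},{"x": 0,"y": 5.5,"z": 0,"yaw": 0,"hand": 4},{"x": 0,"y": 5.8,"z": 0,"yaw": 0,"hand": 4},{"x": 0,"y": 6.0,"z": 0,"yaw": 0,"hand": 4},{"x": 0,"y": 6.03,"z": 0,"yaw": 0,"hand": 4},{"x": 0,"y": 6.03,"z": 0,"yaw": 0,"hand": 4}]'

```text
time: 30.25
position: [0.5882, -0.2283, 0.0415]
orientation: [-2.29, -2.146, 0.006]
contact_force: [-9.5, 2.0, 12.4]
gripper_width: 0.0099
grip_force: 30.6
```

servo_tool --series '[{"x": 0,"y": 0,"z": 0,"yaw": 0,"hand": 36},{"x": 0,"y": 0,"z": 0,"yaw": 0,"hand": 36},{"x": 0,"y": 0,"z": -1.5,"yaw": 0,"hand": 36},{"x": 0,"y": 0,"z": -3,"yaw": 0,"hand": 45},{"x": 0,"y": 0,"z": -4.4,"yaw": 0,"hand": 45},{"x": -1.5,"y": -0.5,"z": -4.4,"yaw": 1.5,"hand": 45},{"x": -3,"y": -1,"z": -4.4,"yaw": 3,"hand": 45},{"x": -4.5,"y": -1.5,"z": -4.4,"yaw": 4.5,"hand": 45},{"x": -6.33,"y": -2.05,"z": -4.4,"yaw": 6,"hand": 45},{"x": -6.33,"y": -2.05,"z": -4.4,"yaw": 7.5,"hand": 45},{"x": -6.33,"y": -2.05,"z": -4.4,"yaw": 9,"hand": 45},{"x": -6.33,"y": -2.05,"z": -4.4,"yaw": 10.5,"hand": 45},{"x": -6.33,"y": -2.05,"z": -4.4,"yaw": 12,"hand": 45},{"x": -6.33,"y": -2.05,"z": -4.4,"yaw": 13.5,"hand": 45},{"x": -6.33,"y": -2.05,"z": -4.4,"yaw": 14.16,"hand": 45},{"x": -6.33,"y": -2.05,"z": -4.4,"yaw": 14.16,"hand": 45}]'

```text
time: 31.85
position: [0.528, -0.3821, 0.1485]
orientation: [3.113, 0.422, -0.0]
contact_force: [-0.5, 0.1, 0.4]
gripper_width: 0.0451
grip_force: 0.0
```

```bash
python3 -c "
from h import *
np.set_printoptions(suppress=True,precision=4)
im,W=snap('wrist');p,r,s=tool();M=r.as_matrix();z=W[...,2]
print(p,np.degrees(np.arctan2(M[1,0],M[0,0])))
m=(z>.095)&(z<.112)&(np.hypot(W[...,0]-.5275,W[...,1]+.382)<.04)
q=np.nanmean(W[m],0);print(m.sum(),q,shift([q[0],q[1],.0825]))
m=(z>.053)&(z<.066)&(np.hypot(W[...,0]-.588,W[...,1]+.229)<.08)&(W[...,0]<.60);print('bar min x',np.nanpercentile(W[m][:,0],1) if m.any() else None)"
```

```text
[ 0.5279 -0.3821  0.1486] 15.517911748494011
329 [ 0.5292 -0.3859  0.1047] [0.0081 0.1607 2.643 ]
bar min x 0.5803697595760677
```

servo_tool --series '[{"x": 0,"y": 0.14,"z": 1,"yaw": 0,"hand": 45},{"x": 0,"y": 0.14,"z": 2,"yaw": 0,"hand": 45},{"x": 0,"y": 0.14,"z": 2.65,"yaw": 0,"hand": 45},{"x": 0,"y": 0.14,"z": 2.65,"yaw": 0,"hand": 5},{"x": 0,"y": 0.14,"z": 2.65,"yaw": 0,"hand": 5},{"x": 0,"y": 0.14,"z": 2.65,"yaw": 0,"hand": 5},{"x": 0,"y": 0.14,"z": 2.65,"yaw": 0,"hand": 5},{"x": 0,"y": 0.14,"z": 2.65,"yaw": 0,"hand": 5}]'

```text
time: 32.7
position: [0.5294, -0.3859, 0.0835]
orientation: [3.112, 0.422, 0.002]
contact_force: [0.2, -0.7, -1.4]
gripper_width: 0.0109
grip_force: 29.6
```

```bash
sed -i 's/print("angle",a0/a0%=2*np.pi;print("angle",a0/' arc.py; python3 arc.py -0.02 14
```

```text
angle 1.76276700160032 radius 0.07419333177849202 [ 0.52939156 -0.38589775  0.08349022] 0.010924809503105933 29.639219641685486
[ 0.05 -0.38]
[ 0.17 -0.74]
[ 0.34 -1.08]
[ 0.55 -1.4 ]
[ 0.81 -1.69]
[ 1.09 -1.94]
[ 1.41 -2.15]
[ 1.75 -2.33]
[ 2.11 -2.46]
[ 2.48 -2.54]
[ 2.86 -2.57]
[ 3.24 -2.56]
[ 3.62 -2.5 ]
[ 3.98 -2.39]
```

servo_tool --series '[{"x": 0.05,"y": -0.38,"z": 0,"yaw": 0,"hand": 5},{"x": 0.17,"y": -0.74,"z": 0,"yaw": 0,"hand": 5},{"x": 0.34,"y": -1.08,"z": 0,"yaw": 0,"hand": 5},{"x": 0.55,"y": -1.4,"z": 0,"yaw": 0,"hand": 5},{"x": 0.81,"y": -1.69,"z": 0,"yaw": 0,"hand": 5},{"x": 1.09,"y": -1.94,"z": 0,"yaw": 0,"hand": 5},{"x": 1.41,"y": -2.15,"z": 0,"yaw": 0,"hand": 5},{"x": 1.75,"y": -2.33,"z": 0,"yaw": 0,"hand": 5},{"x": 2.11,"y": -2.46,"z": 0,"yaw": 0,"hand": 5},{"x": 2.48,"y": -2.54,"z": 0,"yaw": 0,"hand": 5},{"x": 2.86,"y": -2.57,"z": 0,"yaw": 0,"hand": 5},{"x": 3.24,"y": -2.56,"z": 0,"yaw": 0,"hand": 5},{"x": 3.62,"y": -2.5,"z": 0,"yaw": 0,"hand": 5},{"x": 3.9,"y": -2.42,"z": 0,"yaw": 0,"hand": 5},{"x": 3.98,"y": -2.4,"z": 0,"yaw": 0,"hand": 5},{"x": 3.98,"y": -2.4,"z": 0,"yaw": 0,"hand": 5}]'

```text
time: 34.3
position: [0.6101, -0.3002, 0.0832]
orientation: [-3.112, -0.422, -0.001]
contact_force: [-0.3, 0.1, 5.9]
gripper_width: 0.0106
grip_force: 30.5
```

```bash
python3 arc.py 0 1
```

```text
angle 6.256649493074696 radius 0.0766818674831313 [ 0.61011032 -0.3002485   0.08316145] 0.01057153482784512 30.546505451202393
[-0.1   0.04]
```

servo_tool --series '[{"x": 0.1,"y": 0.03,"z": 0,"yaw": 0,"hand": 5},{"x": 0.2,"y": 0.06,"z": 0,"yaw": 0,"hand": 5},{"x": 0.2,"y": 0.06,"z": 0,"yaw": 0,"hand": 5}]'

```text
time: 34.6
position: [0.6126, -0.3002, 0.083]
orientation: [-3.109, -0.424, 0.01]
contact_force: [-8.9, 0.4, 9.8]
gripper_width: 0.011
grip_force: 31.0
```

servo_tool --series '[{"x": 0,"y": 0,"z": 0,"yaw": 0,"hand": 45},{"x": 0,"y": 0,"z": 0,"yaw": 0,"hand": 45},{"x": 0,"y": 0,"z": 0,"yaw": 0,"hand": 45},{"x": 0,"y": 0,"z": -1,"yaw": 0,"hand": 45},{"x": 0,"y": 0,"z": -3,"yaw": 0,"hand": 45},{"x": -3,"y": 0,"z": -5,"yaw": 0,"hand": 45},{"x": -5,"y": 2,"z": -6,"yaw": 0,"hand": 45},{"x": -5,"y": 3,"z": -6,"yaw": 0,"hand": 45},{"x": -5,"y": 3,"z": -6,"yaw": 0,"hand": 45}]'

```text
time: 35.5
position: [0.5125, -0.4098, 0.235]
orientation: [3.11, 0.418, 0.003]
contact_force: [-0.4, -0.2, 0.3]
gripper_width: 0.0449
grip_force: 0.0
```

```bash
python3 chk.py; python3 meas.py | grep -E "front|peg|fig|mug"; python3 -c "
from h import *
im=np.load('top.npz')['im'][100:310,150:490,::-1];cv2.imwrite('pics/t3.png',cv2.resize(im,None,fx=2.2,fy=2.2))"
```

```text
top cap 68 rack xy range [[-0.009, -0.133], [0.012, -0.112]] z 0.12090441571898758
top cap 72 rack xy range [[-0.012, -0.012], [0.009, 0.009]] z 0.12151461421129217
top shoulder 158 rack xy range [[-0.018, -0.142], [0.021, -0.104]] z 0.09369251490751451
top shoulder 154 rack xy range [[-0.022, -0.02], [0.018, 0.019]] z 0.09300285335585967
top lid 192 rack xy range [[-0.017, -0.085], [0.02, -0.047]] z 0.06295596181488317
top lid 201 rack xy range [[-0.021, 0.051], [0.016, 0.089]] z 0.06313738913732392
scene cap 43 rack xy range [[-0.011, -0.015], [0.01, 0.007]] z 0.11977254138749949
scene cap 48 rack xy range [[-0.008, -0.136], [0.013, -0.115]] z 0.12056246245542979
scene shoulder 98 rack xy range [[-0.019, -0.024], [0.018, 0.014]] z 0.0924382260525538
scene shoulder 118 rack xy range [[-0.016, -0.146], [0.022, -0.108]] z 0.09292390877281859
scene lid 81 rack xy range [[-0.017, 0.05], [0.017, 0.086]] z 0.06258473880084192
scene lid 72 rack xy range [[-0.019, -0.025], [0.02, 0.009]] z 0.06413469320182352
scene lid 88 rack xy range [[-0.013, -0.083], [0.023, -0.049]] z 0.062608857729948
[... 258 characters left out ...]
48]
top fig 144 [773.5 104. ] [35.2 30. ] 69.28 z 0.0668
top mug 234 [728.1 318.5] [80.8 79.6] 51.44 z 0.0906
top front1 236 [ 609.  -339.8] [91.3 28.1] 86.94 z 0.0726
top front2 241 [ 602.4 -228.7] [116.   41.2] 89.08 z 0.0605
top front4 14749 [ 432.  -321.9] [114.5 316.3] 43.65 z 0.5475
top peg 2701 [ 558.1 -361.2] [124.8 114.8] 8.04 z 0.5133
scene fig 270 [776.  97.] [39.  24.5] 35.61 z 0.0528
scene mug 276 [728.3 315.4] [76.8 83.2] 47.99 z 0.0879
scene front1 14968 [ 463.4 -356.6] [115.8 273.9] 43.52 z 0.4963
scene front2 274 [ 601.8 -230.8] [118.3  36.4] 87.24 z 0.0598
scene front3 402 [ 609.3 -341.6] [93.2 27.5] 89.05 z 0.0721
scene peg 7178 [ 542.3 -347.3] [140.3 107.9] 70.37 z 0.4804
```

View pics/t3.png

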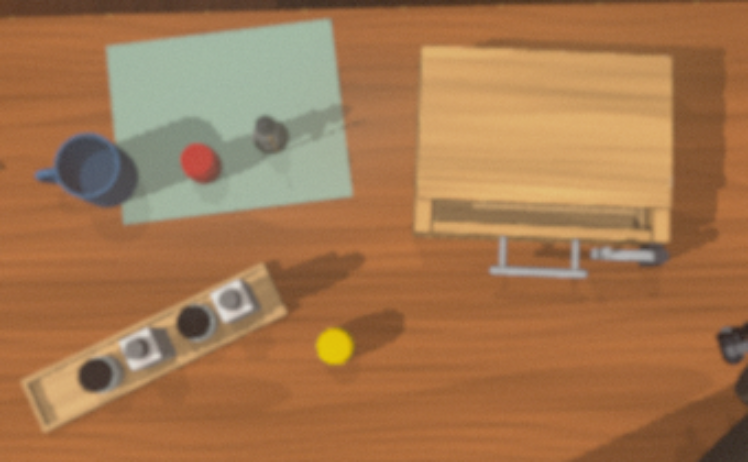

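The final view shows the drawer home, the latch bar lying across its front (590–660, 255), both bottles and both jars upright in the lane, and the bystanders in place. Handing in.

```bash
python3 -c "
from station import manip
print(manip.hand_in())"
```

```text
the job is handed in; nothing more can be done
None
```

The job is done and handed in, though no verdict came back: both bottles found in the drawer stand upright in the lane with the two jars, the drawer is home, the latch bar is back across its front, and the mug and figure were not touched.

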